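# Dock the remote in its sloping charging tray

### The arm

A 6-joint arm with a two-finger parallel gripper is mounted at the origin on a cart in front of the work surface, level with it; the furniture and walls round the work are solid. World frame = base frame: x ahead of the robot, y to its left, z up, the work surface at z = 0. Lengths are in m, angles in rad, forces in N, time in s.
With the tool pointing down it reaches from about 0.275 to 0.75 m from the base axis. Payload 10.2 kg.
Tool frame: the origin (TCP) lies midway between the tips of the shut fingers; the grasp point (between the pads) lies 19 mm behind it; z points along the fingers, y is the line along which they close (so a half turn about z gives the same grasp; the last joint's range is limited). The gripper opens to 85 mm and grips with 20 to 120 N. Pads are 22 mm wide; open, the fingers measure 114 mm over their backs; the gripper's body (76 mm by 85 mm) begins 54 mm behind the grasp point. The pads swing forward as they close: fully open they stand 13 mm farther back than shut.
Start: joints at [-1.438, 0.313, 1.498, -0, 1.331, -0.223], TCP at [0.183, -0.492, 0.231] pointing down, gripper open.
Joint ranges: [-2.94, 2.94], [-0.97, 2.17], [0.19, 2.56], [-1.23, 4.37], [0.02, 3.11], [-2.88, 2.88]. Speed limits (rad/s): [2.39, 2.39, 3.01, 3.14, 3.14, 3.14].

### API

Orientations are given as a unit quaternion [x, y, z, w].
In Python, from bench import state, eyes, job gives the robot as it stands.
- The arm moves only by the tool apply_moves, never from a script. Its argument "plan" is a list that holds one entry, the list of rows, each a list of 7 numbers: the shift along the tool's x, y, z in units of 40 mm (1.0 is 40 mm), then the turn, a rotation vector about the tool's x, y, z in units of 6 degrees (1.0 is 6 degrees), then the opening, from 0 (shut) to 1 (fully open). A call has 1 to 8 rows; each row is the pose to reach, as a shift and turn from the pose commanded when the call began, along the tool's axes at that moment; what a row does not reach only later rows make up. A row lasts 1/10 s, in which the tool goes at most 50 mm and 8.59 degrees, less where a joint would pass 70% of its speed; a pose out of reach is approached as far as the arm can. A call with a gripper value outside its range is refused whole. The fingers move at their own pace and stop on an object; "squeeze" is the grip in N (left out, the last holds). Time passes only in rows, so rows that repeat a pose let the fingers close. It gives the time, the measured TCP pose, the force, the opening and the grip force at its end, in the units of the state.
- state(): the state, without advancing time (a new reading comes with each control period).
- eyes.snapshot(name): name is "side" or "top" or "wrist"; returns a dict with "image" (420x560x3 uint8, red, green, blue), "depth" (420x560 float32, m along the optical axis (not along the pixel's ray), 0 where there is no reading), "fx", "fy", "cx", "cy" (pixels), "R" (3x3) and "t" (3): a world point X has camera coordinates R X + t; the wrist camera has in their place "mount" (4x4, takes a point from camera to tool coordinates, whose origin is the TCP and whose axes are the flange's). Camera axes: x right, y down, z forward; pixel columns grow to the right and rows downward; lengths in m; the calibration is good to about 2 mm. A picture is of the moment at which its call begins: read the wrist's pose just before it.
- job.job_done(): hands the job in; it is judged then, once.
Trained networks look in a picture, given as the dict that the camera call returned (one of the last four; its "shot" number tells which), for a name from the list of things; names that differ only in an ending like _2 or _b are one class to them, and where a whole thing is asked for, a point or a joint stands for the part that bears it (a point fixed in the world has none). Each returns a list of dicts, best first, with "p" (0 to 1); they miss things now and then, are a little off and sometimes report something else, mostly with a low value. They report only what shows in the picture. A call takes as long as a camera call.
- eyes.find_in(query, picture): "position" ([column, row] in pixels, amid what is visible of it).
- eyes.trace(query, picture): "region" (420x560 bool, what is visible of it) and "position" ([column, row] in pixels, amid what is visible of it).
- eyes.landmark_of(query, picture): "position" ([column, row] in pixels: a listed point, or the origin of a listed thing).
The state is a dict: "time_s": time; "joint_positions": joint angles; "joint_velocities": joint speeds; "tau": joint torques, N m; "tool_pos": TCP position; "ee_rot": TCP orientation; "force": force on the tool from outside, world axes, zero at the start; "torque": the same for the moment, N m; "gripper_width": finger opening in m; "grasp_force": force on a finger pad.
Only numpy, scipy, OpenCV 4.12 (cv2) and the standard library are available. Lean on these libraries where they do the work, as an engineer would, in place of code of your own. Each camera call takes 0.05 s, during which the arm holds its last target. There are 200 camera calls.

### The job

Put the cream remote control that lies on the right half of the desk back in its charging dock: lay it flat on the upper part of the sloping blue metal tray and let go so that it slides down by itself against the white side rail and comes to rest at the orange sprung roller. Then gently push it from its upper end, past the roller, until it is fully home against the black stop, and leave it there. Do not force anything, and leave the other things on the desk alone.

Things in the scene. Friction and masses are not known exactly. Their poses are not given: they have to be found in the camera images.
- remote: cream remote control on the right half of the desk, a flat block 132 x 50 x 19 mm, about 0.11 kg, lying on the desk buttons up. Origin: centre of its underside; x along its length, y across its width, z up. Grip it across its 50 mm width. Either end may go first into the dock.
- tray: slick sloping blue metal tray of the dock, fixed. Frame: z is the normal of the plate's upper face (z = 0 on it); x runs uphill along the side rail, rising 15 degrees; y runs uphill from the rail, rising 19 degrees. Origin on the face, at the rail's inner side near the lower end, 26 mm above the desk. Plate: x -14 to 198, y -8 to 118 mm, 6 thick. It falls to the corner of rail and black stop.
- rail_end (a point): upper end of the white side rail, on its top inner edge: tray frame x = 185, y = 0, z = 10 mm. The rail's inner face is the plane y = 0, from x = -14 to 185 mm. With its side on the rail the remote's origin is at y = 25 mm; pushing on its end at y = 35 to 45 mm keeps fingers clear of the rail and the remote straight.
- roller_top (a point): top centre of the orange catch roller: upright, 18 mm across, at tray x = 34, y = 56, z = 14 mm; it reaches 3 mm into the remote's path. A spring lets it give way to +y only, 8 mm at most; 4 N at rest, 0.3 N more per mm. Passing it takes about 4 to 8 N of push along -x at the remote's upper end, after that 1 to 3 N up to the stop. Grey housing behind it: y 67 to 87, 14 high.
- lay_spot (a point): point on the tray's face at x = 126, y = 58 mm: a good place for the remote's origin, its length along tray x, when it is let go (25 mm free for a finger towards the rail). From here it slides until its side lies on the rail and its lower end stops at the roller, its origin then at about x = 107, y = 25 mm.
- contact (a joint): brass charging pin, 9 mm above the plate, in the black end stop (y 2 to 48, 16 mm high): 0 standing out 6 mm from the stop's upper face, 0.006 m pressed flush; soft, 0.3 N. That face was set by hand somewhere from tray x = 0 to 20 mm, is not measured, and holds fast; so the remote is home with its origin anywhere from x = 66 to 86 mm.
- eraser: blue and white eraser, 42 x 22 x 13 mm; origin at the centre of its underside; to be left alone
- staple_box: small tan cardboard box, 52 x 30 x 21 mm; origin at the centre of its underside; to be left alone
- washi_1: roll of pinkish brown tape, 37 mm across, 15 mm high; origin at the centre of its underside; to be left alone
- battery_a: green and white battery lying down, 50 x 15 mm; origin at the middle of its underside; to be left alone
- pen_desk: blue pen lying near the front edge of the desk, 145 x 12 x 9 mm; origin at the middle of its underside; to be left alone

How it is judged:
On the way:
1. the remote lies flat on the tray, let go, its side on the side rail, not yet pushed home (contact force between the fingers and remote below 0.05 N and angle between the z axis of remote and the z axis of tray, either way round below 0.06 rad and z of remote in the frame of tray between -0.004 and 0.004 m and y of remote in the frame of tray below 0.032 m and x of remote in the frame of tray above 0.092 m and linear speed of remote below 0.03 m/s), for 0.2 s.
At the end, for the whole second after the job is handed in: The remote lies at rest, flat on the tray, its side within 3 mm of the side rail and parallel to it (0.04 rad), and its end so close to the stop that the charging pin is pressed in more than 4 of its 6 mm (value of joint contact above 0.004 m and angle between the x axis of remote and the x axis of tray, either way round below 0.04 rad and angle between the z axis of remote and the z axis of tray, either way round below 0.05 rad and y of remote in the frame of tray below 0.028 m and z of remote in the frame of tray below 0.004 m and linear speed of remote below 0.01 m/s); the robot touches nothing.
It fails at once if more than 40 N in all on the dock (its tray, rail, roller and stop) (contact force between tray and anything else above 40 N).
It fails at once if the remote is forced against the stop (over 28 N in all on stop, roller, rail and plate, pin touched) (value of joint contact above 0.001 m and contact force between tray and anything else above 28 N).
It fails at once if another thing on the desk is moved by more than 20 mm (distance of any of pen_desk, eraser, staple_box, washi_1, battery_a from where it was at the start of the episode above 0.02 m).
It also fails if it takes over 69 s, if anything falls off the work surface, if the arm or the gripper's body presses on something with over 40 N, if the wrist force passes 120 N, or if a joint passes its speed limit or range.

## Working session

There is one attempt and no reset: what is moved stays moved. The work goes in short steps, Python scripts to look and compute and a tool call to move; the robot and the scene stay as the last step left them, time stands still between calls to the robot, and variables do not carry over. Pictures are saved under pics/ and viewed, at most 10 in all, crops included, and the job is handed in when it is done.

Besides the shell and the picture viewer there is one more tool, called after ">>>" by a JSON object that holds its "op" and its "data", one argument or row to a line. apply_moves: Moves the arm, as the interface text tells. Its arguments: {"type":"object","properties":{"plan":{"type":"array","items":{"type":"array","items":{"type":"array","items":{"type":"number"}}}},"squeeze":{"type":"number"}},"required":["plan"]}

```bash
mkdir -p pics; cat > h.py <<'E'
import numpy as np, cv2
from bench import state, eyes, job
from scipy.spatial.transform import Rotation as Ro
def snap(n,save=None):
    s=eyes.snapshot(n)
    if save: cv2.imwrite(f'pics/{save}.png',s['image'][:,:,::-1])
    return s
def w(s,px,d=None):
    c,r=px
    if d is None:
        p=s['depth'][max(0,int(r)-2):int(r)+3,max(0,int(c)-2):int(c)+3]; d=np.median(p[p>0])
    return np.asarray(s['R']).T@(np.array([(c-s['cx'])*d/s['fx'],(r-s['cy'])*d/s['fy'],d])-np.asarray(s['t']))
def cloud(s,mask):
    m=mask&(s['depth']>0); r,c=np.nonzero(m); d=s['depth'][m]
    P=np.c_[(c-s['cx'])*d/s['fx'],(r-s['cy'])*d/s['fy'],d]
    return (P-np.asarray(s['t']))@np.asarray(s['R'])
E
python3 - <<'E'
from h import *
np.set_printoptions(precision=4,suppress=True)
for n in ('top','side'):
    s=snap(n,n+'1')
    print(n,'cam',-np.asarray(s['R']).T@s['t'])
    for q in ('rail_end','roller_top','lay_spot','remote','tray','eraser','staple_box','washi_1','battery_a','pen_desk'):
        l=eyes.landmark_of(q,s)
        for k in l[:1]: print(q,round(k['p'],2),np.round(k['position'],1),w(s,k['position']))
    t=eyes.trace('remote',s)
    if t:
        P=cloud(s,t[0]['region']); P=P[P[:,2]>0.012]
        print('remote',len(P),P.mean(0),np.median(P[:,2]),cv2.minAreaRect((P[:,:2]*1000).astype(np.float32)))
print(state())
E
```

```text
top cam [ 0.4038 -0.0102  1.0958]
rail_end 0.9 [311.6 191.5] [ 0.5939 -0.1116  0.0752]
roller_top 0.47 [279.  254.1] [ 0.4439 -0.0381  0.0656]
lay_spot 0.88 [279.8 214.8] [ 0.535  -0.0371  0.0803]
remote 0.7 [385.9 238.1] [ 0.4924 -0.3034  0.0206]
tray 0.89 [300.3 267.4] [ 0.4147 -0.0912  0.0332]
eraser 0.48 [380.3 151.9] [ 0.7152 -0.2941  0.0112]
washi_1 0.69 [311.5 133.5] [ 0.761  -0.1163  0.0029]
battery_a 0.42 [318.4 157.2] [ 0.6953 -0.134   0.0129]
pen_desk 0.71 [149.2 298.6] [0.3298 0.2741 0.0005]
remote 1017 [ 0.5002 -0.3047  0.0196] 0.019642654000390003 ((500.938720703125, -305.792236328125), (49.16466522216797, 130.8744354248047), 71.71045684814453)
side cam [0.335  0.8177 0.7379]
rail_end 0.55 [268.4 185.6] [ 0.5964 -0.1022  0.0779]
roller_top 0.54 [318.3 207. ] [ 0.4419 -0.086   0.0383]
lay_spot 0.66 [283.9 199.9] [ 0.5354 -0.0444  0.0777]
remote 0.67 [309.  174.7] [ 0.5048 -0.2834  0.0159]
tray 0.8 [328.4 213.2] [ 0.4075 -0.0443  0.0541]
eraser 0.64 [246.3 164.5] [ 0.7317 -0.3004  0.0129]
staple_box 0.57 [244.9 185.5] [ 0.6931 -0.1656  0.0199]
washi_1 0.62 [221.4 198.1] [ 0.7492 -0.0976  0.0084]
battery_a 0.54 [240.1 196.1] [ 0.6979 -0.1277  0.0037]
pen_desk 0.45 [336.9 322.4] [0.3389 0.2749 0.0058]
remote 349 [ 0.4954 -0.298   0.0204] 0.02106276697343256 ((497.47503662109375, -303.69549560546875), (53.8626823425293, 129.7513885498047), 71.31640625)
{'time_s': 1.2, 'joint_positions': array([-1.4384,  0.3129,  1.4977, -0.    ,  1.331 , -0.2234]), 'joint_velocities': array([ 0.0004, -0.0012,  0.0002,  0.0008,  0.0004,  0.0021]), 'tau': array([  0.0004, -41.2165, -25.9901,  -0.0002,   0.0005,   0.    ]), 'tool_pos': array([ 0.1829, -0.4921,  0.2313]), 'ee_rot': array([ 0.9842,  0.177 , -0.    ,  0.    ]), 'force': array([ 0.3594,  0.2078, -0.4077]), 'torque': array([-0.0361,  0.0334, -0.0677]), 'grasp_force': 0.0, 'gripper_width': 0.08570463809172513}
```

```bash
python3 - <<'E'
from h import *
a=cv2.imread('pics/top1.png')[110:290,230:470]
cv2.imwrite('pics/topc.png',cv2.resize(a,None,fx=3.3,fy=3.3,interpolation=cv2.INTER_CUBIC))
E
```

```text
(no output)
```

View pics/topc.png

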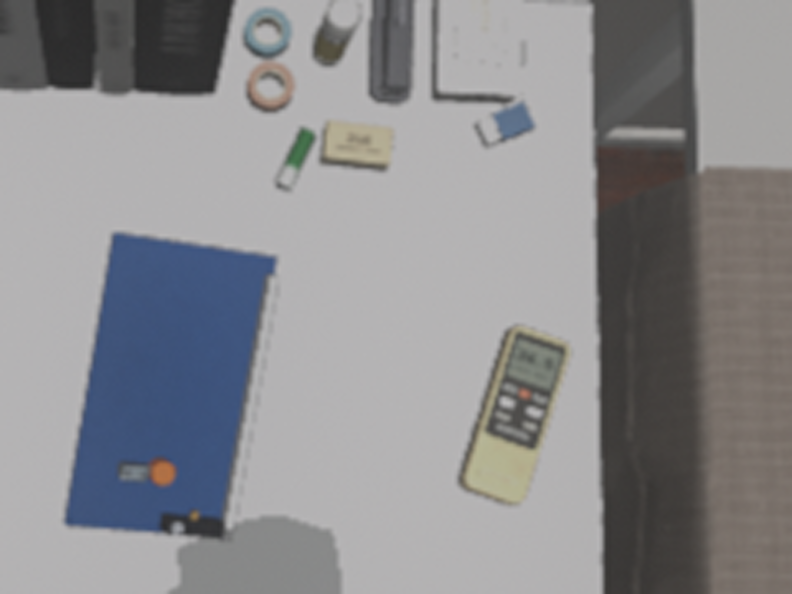

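View pics/side1.png

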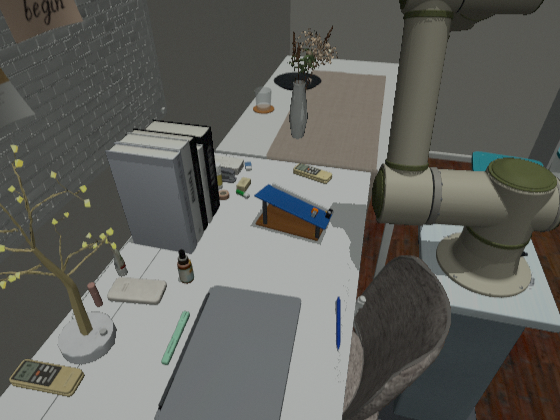

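```bash
cat >> h.py <<'E'
from math import sin,cos,radians
def trayR(yaw):
    a,b=radians(15),radians(19); x=np.array([cos(a)*cos(yaw),cos(a)*sin(yaw),sin(a)])
    # y: yz=sin b, y.x=0
    hx=-sin(b)*sin(a)/cos(a); hy=np.sqrt(1-sin(b)**2-hx**2)
    y=np.array([hx*cos(yaw)-hy*sin(yaw),hx*sin(yaw)+hy*cos(yaw),sin(b)])
    return np.c_[x,y,np.cross(x,y)]
def proj(s,X):
    c=np.asarray(s['R'])@X+np.asarray(s['t']); return np.array([s['fx']*c[0]/c[2]+s['cx'],s['fy']*c[1]/c[2]+s['cy']])
def move(pos,R):
    st=state(); R0=Ro.from_quat(st['ee_rot']); d=R0.inv().apply(np.asarray(pos)-st['tool_pos'])/.04
    rv=np.degrees((R0.inv()*Ro.from_matrix(R)).as_rotvec())/6
    print('move',np.round(d,2),np.round(rv,2))
E
python3 - <<'E'
from h import *
from scipy.optimize import least_squares
np.set_printoptions(precision=4,suppress=True)
s=snap('top'); im=s['image'].astype(int)
P=(im[:,:,2]-im[:,:,0]>40); n,l,stt,_=cv2.connectedComponentsWithStats(P.astype(np.uint8)); k=1+np.argmax(stt[1:,4]); M=l==k
C=cloud(s,cv2.erode(M.astype(np.uint8),np.ones((5,5)))>0)
u,sv,vt=np.linalg.svd(C-C.mean(0),full_matrices=False); nrm=vt[2]*np.sign(vt[2,2]); print('plane n',nrm,'c',C.mean(0),'rms',sv[2]/len(C)**.5)
pts=[((198,118,0),(264.8,180.9),1),((198,-8,0),(313.3,187.9),1),((-14,118,0),(250.3,268.5),1),((34,56,14),(279.1,253.5),.7),((185,0,10),(311.6,191.5),1),((126,58,0),(279.8,214.8),1)]
f=lambda p:np.concatenate([wt*(proj(s,np.r_[p[:2],.026]+trayR(p[2])@np.array(X)/1000)-np.array(q)) for X,q,wt in pts])
r=least_squares(f,[.4,-.09,-.15],loss='soft_l1'); p=r.x; print(p,np.round(r.fun.reshape(-1,2),1)); R=trayR(p[2]); print('n',R[:,2],'dist',(C-np.r_[p[:2],.026])@R[:,2]*1000//.1/10 if 0 else np.mean((C-np.r_[p[:2],.026])@R[:,2]))
# mask IoU refinement
H=np.array([[-14,0,0],[-14,118,0],[198,118,0],[198,-8,0],[185,-8,0],[185,0,0]])/1000
Mh=cv2.morphologyEx(M.astype(np.uint8),cv2.MORPH_CLOSE,np.ones((15,15)))
ys,xs=np.nonzero(Mh);print('mask',xs.min(),xs.max(),ys.min(),ys.max())
rc=cv2.minAreaRect(np.c_[xs,ys].astype(np.float32));print(cv2.boxPoints(rc))
from scipy.optimize import minimize
def cost(q):
    Rr=trayR(q[2]); pg=np.array([proj(s,np.r_[q[:2],.026]+Rr@h) for h in H])
    c=np.zeros((420,560),np.uint8); cv2.fillPoly(c,[np.round(pg*256).astype(np.int32)],1,shift=8); return np.sum(c!=Mh)
m=minimize(cost,p,method='Nelder-Mead',options=dict(initial_simplex=p+np.array([[0,0,0],[.006,0,0],[0,.006,0],[0,0,.03]])));print(m.x,m.fun,cost(p))
L=np.r_[p[:2],.026]+trayR(p[2])@[.126,.058,0]; print('lay',L)
move([.5008,-.305,.09],np.c_[[cos(-.319),sin(-.319),0],[sin(-.319),-cos(-.319),0],[0,0,-1]])
E
```

```text
plane n [-0.2905 -0.3035  0.9074] c [ 0.5157 -0.0387  0.0728] rms 0.0017100064238547523
[ 0.4148 -0.0836 -0.1333] [[-1.  -0.6]
 [ 0.4 -0.5]
 [-0.7  1.2]
 [ 0.3 -0.1]
 [-0.2  1.4]
 [ 3.3 -0.9]]
n [-0.2863 -0.3017  0.9094] dist 0.00011616046172516632
mask 250 312 181 270
[[249.5782 267.9283]
 [264.545  179.7906]
 [312.5201 187.9374]
 [297.5533 276.0751]]
[ 0.4167 -0.0836 -0.129 ] 283.0 384
lay [ 0.5377 -0.045   0.0775]
move [ 9.08 -1.62  3.53] [ 0.   -0.    6.44]
```

>>> {"op": "apply_moves", "data": {
  "plan": [
    [[1.1,-0.2,0.4,0,0,0.8,1],[2.2,-0.4,0.8,0,0,1.6,1],[3.3,-0.6,1.2,0,0,2.4,1],[4.4,-0.8,1.6,0,0,3.2,1],[5.5,-1.0,2.0,0,0,4.0,1],[6.6,-1.2,2.4,0,0,4.8,1],[7.8,-1.4,2.9,0,0,5.6,1],[9.08,-1.62,3.5,0,0,6.44,1]]
  ],
  "squeeze": 25
}}

```text
time_s: 2.05
tool_pos: [0.4947, -0.3083, 0.095]
ee_rot: [0.987, -0.16, 0.0, 0.0]
force: [-0.7, -1.5, 0.6]
gripper_width: 0.0853
grasp_force: 0.0
```

```bash
python3 - <<'E'
from h import *
np.set_printoptions(precision=4,suppress=True)
st=state(); s=snap('wrist','wr1'); print(st['tool_pos'],st['ee_rot'],s['mount'])
t=eyes.trace('remote',s)[:1]
M=np.asarray(s['mount'])
if t:
    m=t[0]['region']&(s['depth']>0); r,c=np.nonzero(m); d=s['depth'][m]
    P=np.c_[(c-s['cx'])*d/s['fx'],(r-s['cy'])*d/s['fy'],d]@M[:3,:3].T+M[:3,3]
    P=Ro.from_quat(st['ee_rot']).apply(P)+st['tool_pos']
    P=P[abs(P[:,2]-.019)<.006]; print(t[0]['p'],len(P),np.median(P[:,2]),cv2.minAreaRect((P[:,:2]*1000).astype(np.float32)))
move([.5008,-.305,.002],np.c_[[cos(-.319),sin(-.319),0],[sin(-.319),-cos(-.319),0],[0,0,-1]])
E
```

```text
[ 0.4947 -0.3083  0.095 ] [ 0.9871 -0.1603  0.0005  0.0003] [[ 0.0002 -0.9613 -0.2756  0.0708]
 [ 1.      0.0003 -0.0002  0.0003]
 [ 0.0003 -0.2756  0.9613 -0.1423]
 [ 0.      0.      0.      1.    ]]
0.91 10994 0.019094102937933108 ((500.6797790527344, -304.92095947265625), (49.259708404541016, 131.20506286621094), 71.9002914428711)
move [ 0.13 -0.05  2.26] [-0.03  0.03  0.03]
```

View pics/wr1.png

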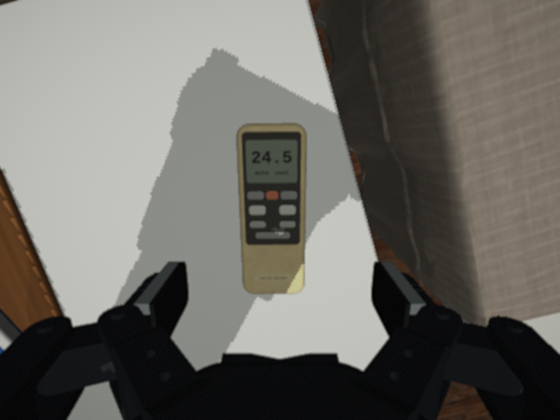

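>>> {"op": "apply_moves", "data": {
  "plan": [
    [[0,0,0.9,0,0,0,1],[0,0,1.6,0,0,0,1],[0,0,2.1,0,0,0,1],[0,0,2.23,0,0,0,1],[0,0,2.23,0,0,0,1]]
  ]
}}

```text
time_s: 2.65
tool_pos: [0.4928, -0.3097, 0.0063]
ee_rot: [0.987, -0.159, -0.0, -0.0]
force: [-0.3, -1.1, 0.8]
gripper_width: 0.0855
grasp_force: 0.0
```

>>> {"op": "apply_moves", "data": {
  "plan": [
    [[0.15,-0.17,0.1,0,0,0,1],[0.15,-0.17,0.1,0,0,0,1],[0.15,-0.17,0.1,0,0,0,0.3],[0.15,-0.17,0.1,0,0,0,0.3],[0.15,-0.17,0.1,0,0,0,0.3],[0.15,-0.17,0.1,0,0,0,0.3],[0.15,-0.17,0.1,0,0,0,0.3],[0.15,-0.17,0.1,0,0,0,0.3]]
  ]
}}

```text
time_s: 3.45
tool_pos: [0.501, -0.305, 0.0027]
ee_rot: [0.987, -0.159, 0.0, 0.0]
force: [-0.1, 1.3, 5.1]
gripper_width: 0.0496
grasp_force: 27.1
```

>>> {"op": "apply_moves", "data": {
  "plan": [
    [[0,0,-0.5,0,0,0,0.3],[0,0,-1.5,0,0,0,0.3],[0,0,-2.5,0,0,0,0.3],[0,0,-3.5,0,0,0,0.3],[0,0,-4.0,0,0,0,0.3],[0,0,-4.0,0,0,0,0.3]]
  ]
}}

```text
time_s: 4.05
tool_pos: [0.5016, -0.3055, 0.1648]
ee_rot: [0.987, -0.159, 0.002, 0.001]
force: [-0.4, 0.6, -2.5]
gripper_width: 0.0493
grasp_force: 26.7
```

```bash
cat >> h.py <<'E'
T0=np.array([.4157,-.0836,.026]); TR=trayR(-.131); TOOL=TR@np.diag([1,-1,-1])
def tm(x,y,z,R=TOOL): move(T0+TR@(np.array([x,y,z])/1000),R)
def where():
    st=state(); print('tray xyz mm',np.round(TR.T@(st['tool_pos']-T0)*1000,1),'f',np.round(TR.T@st['force'],1),st['gripper_width'],st['grasp_force'],st['time_s'])
E
python3 - <<'E'
from h import *
where(); tm(126,58,70); tm(126,58,25); print(T0+TR@[.126,.058,.07])
s=state(); print(s['joint_positions'],s['force'])
E
```

```text
tray xyz mm [ 146.2 -161.4  168.7] f [-1.1 -0.3 -2.3] 0.04925456283163922 26.747660636901855 4.05
move [-1.48 -5.82  0.57] [ 3.51  2.12 -2.18]
move [-1.28 -6.25  1.59] [ 3.51  2.12 -2.18]
[ 0.51848749 -0.06586224  0.14115253]
[-7.46376323e-01  5.01910115e-01  1.39976309e+00 -2.24871009e-05
  1.23495214e+00  1.14298944e+00] [-0.35276803  0.59323568 -2.48986474]
```

>>> {"op": "apply_moves", "data": {
  "plan": [
    [[-0.2,-0.8,0,0.4,0.2,-0.3,0.3],[-0.4,-1.6,0,0.9,0.5,-0.6,0.3],[-0.6,-2.5,0.1,1.5,0.9,-0.9,0.3],[-0.8,-3.4,0.2,2.1,1.2,-1.3,0.3],[-1.0,-4.3,0.3,2.7,1.6,-1.7,0.3],[-1.2,-5.1,0.4,3.2,1.9,-2.0,0.3],[-1.4,-5.6,0.5,3.51,2.12,-2.18,0.3],[-1.48,-5.82,0.57,3.51,2.12,-2.18,0.3]]
  ]
}}

```text
time_s: 4.85
tool_pos: [0.516, -0.0636, 0.1373]
ee_rot: [0.976, -0.043, 0.135, -0.163]
force: [0.5, -0.2, -1.2]
gripper_width: 0.0492
grasp_force: 26.7
```

```bash
python3 - <<'E'
from h import *
s=snap('wrist'); s=snap('wrist','wr2'); where(); tm(126,58,70); tm(126,58,15)
E
```

```text
tray xyz mm [123.5  58.3  67.3] f [-0.2 -1.4 -0.8] 0.04922834696080629 26.73697739839554 4.95
move [ 0.06  0.01 -0.07] [-0.02  0.07 -0.03]
move [0.07 0.01 1.31] [-0.02  0.07 -0.03]
```

View pics/wr2.png

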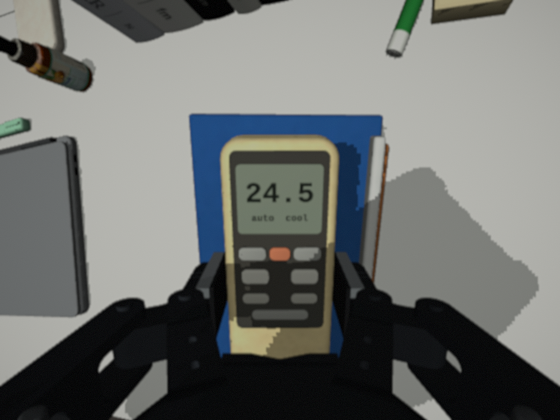

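```bash
python3 - <<'E'
from h import *
st=state(); s=snap('wrist'); M=np.asarray(s['mount']); R0=Ro.from_quat(st['ee_rot'])
def wp(px,zt):
    ray=R0.apply(M[:3,:3]@np.array([(px[0]-s['cx'])/s['fx'],(px[1]-s['cy'])/s['fy'],1])); o=R0.apply(M[:3,3])+st['tool_pos']
    n=TR[:,2]; k=((T0-o)@n+zt/1000)/(ray@n); return np.round(TR.T@(o+k*ray-T0)*1000,1)
l=eyes.landmark_of('rail_end',s)[:1]; print([(a['p'],a['position'],wp(a['position'],10)) for a in l])
print('TL',wp((190.5,114.5),0),'TR',wp((382,114.5),0))
r,c=int(150),210; 
for px in [(205,130),(300,122),(350,130),(350,180)]:
    d=s['depth'][px[1],px[0]]; X=R0.apply(M[:3,:3]@np.array([(px[0]-s['cx'])*d/s['fx'],(px[1]-s['cy'])*d/s['fy'],d])+M[:3,3])+st['tool_pos']; print('plate z',np.round(TR.T@(X-T0)*1000,1))
E
```

```text
[(0.9, [375.1, 141.3], array([181.9,  -2.4,  10. ]))]
TL [198.5 115.    0. ] TR [198.1  -8.4  -0. ]
plate z [188.8 106.7  -1.3]
plate z [193.6  44.3  -1.2]
plate z [188.5  11.8   0.8]
plate z [155.6   9.8   0.7]
```

>>> {"op": "apply_moves", "data": {
  "plan": [
    [[0,0,0.5,0,0,0,0.3],[0.02,0,1.0,0,0.03,0,0.3],[0.02,0,1.3,0,0.03,0,0.3],[0.02,0,1.4,0,0.03,0,0.3],[0.02,0,1.4,0,0.03,0,0.3]]
  ]
}}

```text
time_s: 5.55
tool_pos: [0.5342, -0.0484, 0.0886]
ee_rot: [0.976, -0.043, 0.139, -0.162]
force: [0.2, -0.9, -0.7]
gripper_width: 0.0497
grasp_force: 26.7
```

```bash
python3 - <<'E'
from h import *
where(); tm(126,58,3)
E
```

```text
tray xyz mm [125.3  57.9  12.4] f [ 0.2 -1.  -0.4] 0.0496988094704653 26.694060266017914 5.55
move [ 0.02 -0.    0.24] [-0.02  0.01 -0.03]
```

>>> {"op": "apply_moves", "data": {
  "plan": [
    [[0,0,0.08,0,0,0,0.3],[0,0,0.13,0,0,0,0.3],[0,0,0.17,0,0,0,0.3],[0,0,0.19,0,0,0,0.3],[0,0,0.19,0,0,0,0.3]]
  ]
}}

```text
time_s: 6.05
tool_pos: [0.5363, -0.0458, 0.0818]
ee_rot: [0.976, -0.043, 0.139, -0.162]
force: [-0.8, -0.1, -1.7]
gripper_width: 0.0493
grasp_force: 26.7
```

```bash
python3 - <<'E'
from h import *
where()
E
```

```text
tray xyz mm [125.1  58.2   4.9] f [-1.2 -0.7 -1.3] 0.04927289489894334 26.73548251390457 6.05
```

>>> {"op": "apply_moves", "data": {
  "plan": [
    [[0,0,0.03,0,0,0,0.3],[0,0,0.05,0,0,0,0.3],[0,0,0.05,0,0,0,0.3]]
  ]
}}

```text
time_s: 6.35
tool_pos: [0.537, -0.0453, 0.0801]
ee_rot: [0.976, -0.043, 0.139, -0.162]
force: [-0.4, 0.6, -0.2]
gripper_width: 0.0493
grasp_force: 26.9
```

```bash
python3 - <<'E'
from h import *
where()
E
```

```text
tray xyz mm [125.3  58.2   3. ] f [-0.6  0.5 -0.3] 0.04927929929975732 26.88302457332611 6.35
```

>>> {"op": "apply_moves", "data": {
  "plan": [
    [[0,0,0.025,0,0,0,0.3],[0,0,0.025,0,0,0,0.3],[0,0,0.025,0,0,0,0.3]]
  ]
}}

```text
time_s: 6.65
tool_pos: [0.5377, -0.0456, 0.0801]
ee_rot: [0.976, -0.043, 0.14, -0.162]
force: [-4.1, -2.7, 9.4]
gripper_width: 0.0496
grasp_force: 28.0
```

```bash
python3 - <<'E'
from h import *
where()
E
```

```text
tray xyz mm [126.1  58.    2.8] f [-1.1  0.3 10.6] 0.04956274529420604 28.040589094161987 6.65
```

>>> {"op": "apply_moves", "data": {
  "plan": [
    [[0,0,-0.015,0,0,0,1],[0,0,-0.015,0,0,0,1],[0,0,-0.015,0,0,0,1],[0,0,-0.015,0,0,0,1],[0,0,-0.4,0,0,0,1],[0,0,-1.0,0,0,0,1],[0,0,-1.8,0,0,0,1],[0,0,-2.5,0,0,0,1]]
  ]
}}

```text
time_s: 7.45
tool_pos: [0.5082, -0.0756, 0.171]
ee_rot: [0.976, -0.043, 0.139, -0.162]
force: [0.7, -0.2, 0.3]
gripper_width: 0.0853
grasp_force: 0.0
```

```bash
cat >> h.py <<'E'
def wcloud(s,st,m):
    M=np.asarray(s['mount']); m=m&(s['depth']>0); r,c=np.nonzero(m); d=s['depth'][m]
    P=np.c_[(c-s['cx'])*d/s['fx'],(r-s['cy'])*d/s['fy'],d]@M[:3,:3].T+M[:3,3]
    return (Ro.from_quat(st['ee_rot']).apply(P)+st['tool_pos']-T0)@TR*1000
def remote(save=None,cam='wrist'):
    s=snap(cam); st=state(); s=snap(cam,save); t=eyes.trace('remote',s)
    if not t: print('none'); return
    t=t[0]; P=wcloud(s,st,t['region']) if cam=='wrist' else (cloud(s,t['region'])-T0)@TR*1000
    P=P[abs(P[:,2]-19)<7]; print(cam,'remote',round(t['p'],2),len(P),'z',np.round(np.percentile(P[:,2],[5,50,95]),1),cv2.minAreaRect(P[:,:2].astype(np.float32)),'x',P[:,0].min(),P[:,0].max())
E
python3 - <<'E'
from h import *
remote('wr3'); remote(None,'top'); where()
E
```

```text
wrist remote 0.74 9328 z [17.6 19.1 20.7] ((106.63961791992188, 25.583938598632812), (49.1633186340332, 130.1417236328125), 89.3974609375) x 41.62201974717987 171.7694994205997
top remote 0.74 118 z [12.4 15.  18.6] ((91.93181610107422, 42.136878967285156), (71.62352752685547, 192.51637268066406), 81.3065185546875) x -5.59641800493119 182.216220972336
tray xyz mm [124.6  58.1 100.9] f [-0.2  0.1 -0.5] 0.0853234142639541 0.0 7.75
```

View pics/wr3.png

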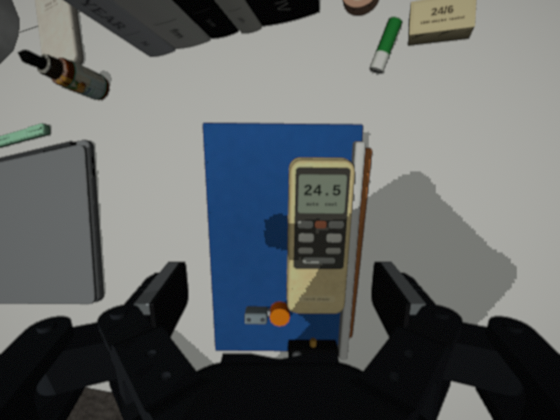

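>>> {"op": "apply_moves", "data": {
  "plan": [
    [[0.4,0.1,0,0,0,0,0],[0.9,0.2,0.2,0,0,0,0],[1.4,0.3,0.4,0,0,0,0],[1.75,0.45,0.6,0,0,0,0],[1.78,0.45,0.7,0,0,0,0],[1.78,0.45,0.7,0,0,0,0],[1.78,0.45,0.7,0,0,0,0]]
  ]
}}

```text
time_s: 8.45
tool_pos: [0.5835, -0.0925, 0.1566]
ee_rot: [0.976, -0.043, 0.138, -0.162]
force: [-0.2, 0.2, 0.7]
gripper_width: 0.0003
grasp_force: 0.0
```

```bash
python3 - <<'E'
from h import *
remote(); where(); tm(196,40,30); tm(196,40,7)
s=snap('top','top2'); im=s['image'].astype(int)
C=(cloud(s,np.ones((420,560),bool))-T0)@TR*1000; g=im[s['depth']>0].max(1)
k=(g<60)&(C[:,1]>0)&(C[:,1]<50)&(C[:,0]<40)&(C[:,0]>-20)&(C[:,2]>8)&(C[:,2]<22); print('stop top pts',k.sum(), np.percentile(C[k,0],[0,10,50,90,100]) if k.any() else '')
t=eyes.trace('contact',s)
if t: P=(cloud(s,t[0]['region'])-T0)@TR*1000; print('contact trace',t[0]['p'],len(P),np.percentile(P,[5,50,95],axis=0))
for q in [(297,262)]: pass
E
```

```text
wrist remote 0.72 987 z [15.3 19.2 20.7] ((130.9813995361328, 21.226938247680664), (27.613693237304688, 85.73665618896484), 69.739501953125) x 92.79885617003647 172.0356703112706
tray xyz mm [196.1  40.1  74.1] f [-0.3  0.2  0.2] -4.4678775792045975e-06 0.0 8.6
move [-0.   0.   1.1] [-0.02  0.   -0.02]
move [-0.    0.01  1.68] [-0.02  0.   -0.02]
stop top pts 58 [-8.20701082 -6.50409123 -0.99986699  2.46583187  3.40805668]
```

>>> {"op": "apply_moves", "data": {
  "plan": [
    [[0,0,0.6,0,0,0,0],[0,0,1.2,0,0,0,0],[0,0,1.55,0,0,0,0],[0,0,1.65,0,0,0,0],[-0.1,0,1.65,0,0,0,0],[-0.2,0,1.65,0,0,0,0],[-0.2,0,1.65,0,0,0,0]]
  ]
}}

```text
time_s: 9.4
tool_pos: [0.5949, -0.0721, 0.0955]
ee_rot: [0.976, -0.043, 0.139, -0.162]
force: [0.2, 0.3, 0.5]
gripper_width: -0.0001
grasp_force: 0.0
```

```bash
python3 - <<'E'
from h import *
where()
E
```

```text
tray xyz mm [188.2  40.    8.6] f [0.3 0.5 0.3] -0.00012924326998068293 0.0 9.4
```

Now approach in small steps.

>>> {"op": "apply_moves", "data": {
  "plan": [
    [[-0.03,0,0.02,0,0,0,0],[-0.06,0,0.02,0,0,0,0],[-0.09,0,0.02,0,0,0,0],[-0.12,0,0.02,0,0,0,0],[-0.15,0,0.02,0,0,0,0],[-0.15,0,0.02,0,0,0,0]]
  ]
}}

```text
time_s: 10.0
tool_pos: [0.5896, -0.0708, 0.0925]
ee_rot: [0.976, -0.043, 0.139, -0.162]
force: [0.2, 0.1, 0.0]
gripper_width: -0.0
grasp_force: 0.0
```

```bash
python3 - <<'E'
from h import *
where()
E
```

```text
tray xyz mm [182.2  40.1   7. ] f [ 0.2  0.1 -0.1] -3.4602041560771567e-05 0.0 10.0
```

>>> {"op": "apply_moves", "data": {
  "plan": [
    [[-0.03,0,0,0,0,0,0],[-0.06,0,0,0,0,0,0],[-0.09,0,0,0,0,0,0],[-0.12,0,0,0,0,0,0],[-0.15,0,0,0,0,0,0],[-0.15,0,0,0,0,0,0]]
  ]
}}

```text
time_s: 10.6
tool_pos: [0.5836, -0.0699, 0.0908]
ee_rot: [0.976, -0.043, 0.138, -0.162]
force: [0.7, 0.6, 0.9]
gripper_width: 0.0
grasp_force: 0.4
```

```bash
python3 - <<'E'
from h import *
where()
E
```

```text
tray xyz mm [175.8  40.1   6.9] f [0.8 0.9 0.4] 1.3387098538880401e-05 0.41703772438040687 10.6
```

>>> {"op": "apply_moves", "data": {
  "plan": [
    [[-0.03,0,0,0,0,0,0],[-0.06,0,0,0,0,0,0],[-0.08,0,0,0,0,0,0],[-0.1,0,0,0,0,0,0],[-0.1,0,0,0,0,0,0]]
  ]
}}

```text
time_s: 11.1
tool_pos: [0.5799, -0.0695, 0.0899]
ee_rot: [0.976, -0.043, 0.139, -0.162]
force: [0.4, 0.2, -0.0]
gripper_width: 0.0002
grasp_force: 0.2
```

```bash
python3 - <<'E'
from h import *
where(); remote('wr4')
E
```

```text
tray xyz mm [172.   40.1   6.9] f [ 0.4  0.2 -0.2] 0.00020124126912543996 0.16942340291279834 11.1
wrist remote 0.93 369 z [12.9 19.4 20.6] ((147.59469604492188, 27.984310150146484), (11.552350997924805, 46.67744827270508), 47.04176330566406) x 128.57215873610758 161.71969483323488
```

View pics/wr4.png

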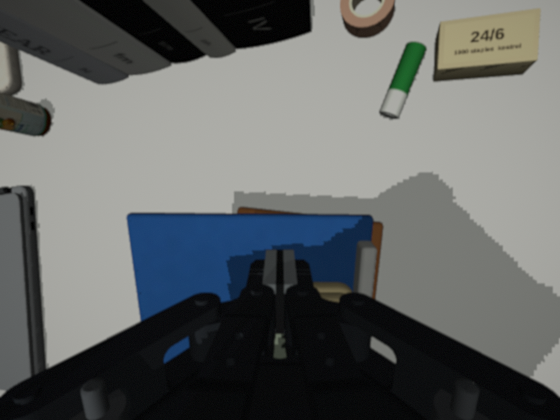

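```bash
python3 - <<'E'
from h import *
s=snap('top'); a=cv2.imread('pics/top2.png'); k=12
c0,r0=265,240; a=cv2.resize(a[r0:r0+42,c0:c0+56],None,fx=k,fy=k,interpolation=cv2.INTER_CUBIC); a=cv2.convertScaleAbs(a,alpha=1.8)
for x in range(-10,25,5):
    pts=[((proj(s,T0+TR@(np.array([x,y,16])/1000))-[c0,r0]+.5)*k).astype(int) for y in (2,48)]
    cv2.line(a,tuple(map(int,pts[0])),tuple(map(int,pts[1])),(0,255,255) if x else (0,0,255),1); cv2.putText(a,str(x),tuple(map(int,pts[0])),0,.5,(0,255,0),1)
cv2.imwrite('pics/stop.png',a)
E
```

```text
(no output)
```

View pics/stop.png

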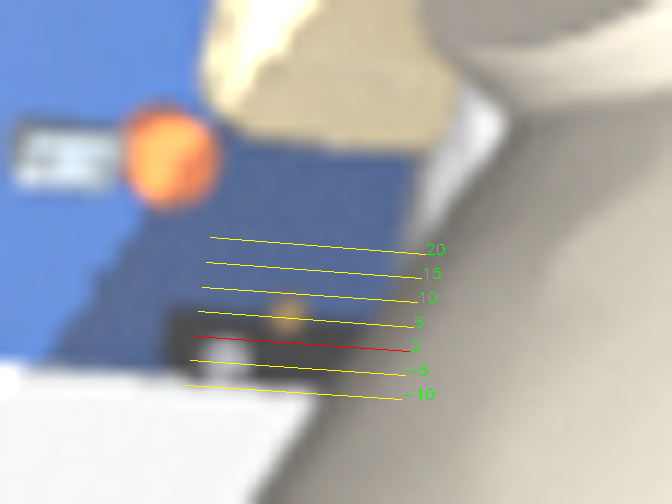

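>>> {"op": "apply_moves", "data": {
  "plan": [
    [[-0.03,0,0,0,0,0,0],[-0.06,0,0,0,0,0,0],[-0.09,0,0,0,0,0,0],[-0.12,0,0,0,0,0,0],[-0.15,0,0,0,0,0,0],[-0.18,0,0,0,0,0,0],[-0.2,0,0,0,0,0,0],[-0.2,0,0,0,0,0,0]]
  ]
}}

```text
time_s: 12.1
tool_pos: [0.5723, -0.0685, 0.0879]
ee_rot: [0.976, -0.043, 0.139, -0.162]
force: [-0.7, -0.7, 0.5]
gripper_width: -0.0
grasp_force: 0.2
```

```bash
python3 - <<'E'
from h import *
where()
E
```

```text
tray xyz mm [164.1  40.2   6.9] f [-0.5 -0.6  0.8] -4.39192581232703e-05 0.16593716933130054 12.1
```

>>> {"op": "apply_moves", "data": {
  "plan": [
    [[-0.03,0,0,0,0,0,0],[-0.06,0,0,0,0,0,0],[-0.09,0,0,0,0,0,0],[-0.12,0,0,0,0,0,0],[-0.15,0,0,0,0,0,0],[-0.18,0,0,0,0,0,0],[-0.18,0,0,0,0,0,0]]
  ]
}}

```text
time_s: 12.8
tool_pos: [0.5654, -0.0675, 0.086]
ee_rot: [0.976, -0.043, 0.139, -0.162]
force: [0.2, 1.0, -0.9]
gripper_width: -0.0002
grasp_force: 0.1
```

```bash
python3 - <<'E'
from h import *
where()
st=state(); s=snap('wrist'); P=wcloud(s,st,np.ones((420,560),bool)); im=s['image'][s['depth']>0].astype(int)
k=(abs(P[:,2]-17)<5)&(P[:,1]>3)&(P[:,1]<47)&(P[:,0]>100)&(P[:,0]<185)&(im[:,0]-im[:,2]>25); print(k.sum(), np.percentile(P[k],[2,50,98],axis=0) if k.any() else '')
E
```

```text
tray xyz mm [156.8  40.2   7. ] f [-0.1  0.7 -1.1] -0.00021302725853705013 0.07764673666315502 12.8
36 [[144.85419425   9.82338332  12.24418935]
 [145.66153168  13.79997959  17.14685361]
 [146.48203508  19.11780849  18.68669084]]
```

>>> {"op": "apply_moves", "data": {
  "plan": [
    [[-0.02,0,0,0,0,0,0],[-0.04,0,0,0,0,0,0],[-0.06,0,0,0,0,0,0],[-0.06,0,0,0,0,0,0]]
  ]
}}

```text
time_s: 13.25
tool_pos: [0.5632, -0.0673, 0.0854]
ee_rot: [0.976, -0.043, 0.139, -0.162]
force: [0.4, 0.3, 0.3]
gripper_width: -0.0001
grasp_force: 0.3
```

>>> {"op": "apply_moves", "data": {
  "plan": [
    [[-0.015,0,0,0,0,0,0],[-0.03,0,0,0,0,0,0],[-0.03,0,0,0,0,0,0]]
  ]
}}

```text
time_s: 13.55
tool_pos: [0.5621, -0.0671, 0.0851]
ee_rot: [0.976, -0.043, 0.139, -0.162]
force: [0.6, -0.1, 0.3]
gripper_width: -0.0003
grasp_force: 0.4
```

>>> {"op": "apply_moves", "data": {
  "plan": [
    [[-0.015,0,0,0,0,0,0],[-0.03,0,0,0,0,0,0],[-0.03,0,0,0,0,0,0]]
  ]
}}

```text
time_s: 13.85
tool_pos: [0.5609, -0.0669, 0.0848]
ee_rot: [0.976, -0.043, 0.139, -0.162]
force: [1.2, -0.7, 0.3]
gripper_width: -0.0
grasp_force: 0.4
```

```bash
python3 - <<'E'
from h import *
where()
E
```

```text
tray xyz mm [152.2  40.2   7. ] f [ 1.3 -0.5  0.2] -3.611332063970201e-05 0.42620872129717213 13.85
```

>>> {"op": "apply_moves", "data": {
  "plan": [
    [[-0.01,0,0,0,0,0,0],[-0.02,0,0,0,0,0,0],[-0.02,0,0,0,0,0,0]]
  ]
}}

```text
time_s: 14.15
tool_pos: [0.5602, -0.0669, 0.0846]
ee_rot: [0.976, -0.043, 0.139, -0.162]
force: [1.3, 0.3, 0.2]
gripper_width: -0.0004
grasp_force: 0.5
```

>>> {"op": "apply_moves", "data": {
  "plan": [
    [[-0.01,0,0,0,0,0,0],[-0.02,0,0,0,0,0,0],[-0.02,0,0,0,0,0,0]]
  ]
}}

```text
time_s: 14.45
tool_pos: [0.5594, -0.0668, 0.0844]
ee_rot: [0.976, -0.043, 0.139, -0.162]
force: [1.6, 1.0, -0.2]
gripper_width: -0.0003
grasp_force: 0.5
```

>>> {"op": "apply_moves", "data": {
  "plan": [
    [[-0.01,0,0,0,0,0,0],[-0.02,0,0,0,0,0,0],[-0.02,0,0,0,0,0,0]]
  ]
}}

```text
time_s: 14.75
tool_pos: [0.5586, -0.0666, 0.0842]
ee_rot: [0.976, -0.043, 0.139, -0.162]
force: [2.6, 1.2, 0.1]
gripper_width: 0.0
grasp_force: 0.5
```

```bash
python3 - <<'E'
from h import *
where()
E
```

```text
tray xyz mm [149.8  40.2   7. ] f [ 2.4  1.3 -1. ] 2.806341235373064e-05 0.5241359226863551 14.75
```

>>> {"op": "apply_moves", "data": {
  "plan": [
    [[-0.01,0,0,0,0,0,0],[-0.02,0,0,0,0,0,0],[-0.02,0,0,0,0,0,0]]
  ]
}}

```text
time_s: 15.05
tool_pos: [0.5579, -0.0666, 0.084]
ee_rot: [0.976, -0.043, 0.139, -0.162]
force: [1.5, 0.2, 0.3]
gripper_width: 0.0001
grasp_force: 0.6
```

```bash
python3 - <<'E'
from h import *
where()
E
```

```text
tray xyz mm [149.   40.2   7. ] f [ 1.5  0.3 -0.2] 6.317043592450418e-05 0.6225910894431763 15.05
```

>>> {"op": "apply_moves", "data": {
  "plan": [
    [[-0.01,0,0,0,0,0,0],[-0.02,0,0,0,0,0,0],[-0.02,0,0,0,0,0,0]]
  ]
}}

```text
time_s: 15.35
tool_pos: [0.5571, -0.0665, 0.0838]
ee_rot: [0.976, -0.043, 0.139, -0.162]
force: [1.4, 0.5, 0.7]
gripper_width: -0.0
grasp_force: 0.6
```

```bash
python3 - <<'E'
from h import *
where()
E
```

```text
tray xyz mm [148.2  40.1   7. ] f [1.4 0.7 0.1] -3.109176510486485e-05 0.6006314170463156 15.35
```

>>> {"op": "apply_moves", "data": {
  "plan": [
    [[-0.01,0,0,0,0,0,0],[-0.02,0,0,0,0,0,0],[-0.02,0,0,0,0,0,0]]
  ]
}}

```text
time_s: 15.65
tool_pos: [0.5563, -0.0664, 0.0836]
ee_rot: [0.976, -0.043, 0.139, -0.162]
force: [1.2, 1.1, 0.7]
gripper_width: -0.0002
grasp_force: 0.6
```

>>> {"op": "apply_moves", "data": {
  "plan": [
    [[-0.01,0,0,0,0,0,0],[-0.02,0,0,0,0,0,0],[-0.02,0,0,0,0,0,0]]
  ]
}}

```text
time_s: 15.95
tool_pos: [0.5556, -0.0663, 0.0834]
ee_rot: [0.976, -0.043, 0.139, -0.162]
force: [0.8, -0.0, 1.1]
gripper_width: 0.0002
grasp_force: 0.6
```

```bash
python3 - <<'E'
from h import *
where()
E
```

```text
tray xyz mm [146.6  40.2   7. ] f [1.  0.3 0.8] 0.0001623707509452682 0.6380957162377854 15.95
```

>>> {"op": "apply_moves", "data": {
  "plan": [
    [[-0.01,0,0,0,0,0,0],[-0.02,0,0,0,0,0,0],[-0.02,0,0,0,0,0,0]]
  ]
}}

```text
time_s: 16.25
tool_pos: [0.5548, -0.0662, 0.0832]
ee_rot: [0.976, -0.043, 0.139, -0.162]
force: [1.2, 1.1, -0.6]
gripper_width: -0.0
grasp_force: 0.7
```

```bash
python3 - <<'E'
from h import *
where()
E
```

```text
tray xyz mm [145.8  40.2   7. ] f [ 0.9  0.8 -1.3] -1.795014752432701e-05 0.6525936500906937 16.25
```

>>> {"op": "apply_moves", "data": {
  "plan": [
    [[-0.01,0,0,0,0,0,0],[-0.02,0,0,0,0,0,0],[-0.02,0,0,0,0,0,0]]
  ]
}}

```text
time_s: 16.55
tool_pos: [0.554, -0.0661, 0.083]
ee_rot: [0.976, -0.043, 0.139, -0.162]
force: [1.4, 0.4, 0.3]
gripper_width: 0.0002
grasp_force: 0.7
```

```bash
python3 - <<'E'
from h import *
where()
E
```

```text
tray xyz mm [145.   40.2   7. ] f [ 1.3  0.5 -0.2] 0.00024966386782480015 0.6701633464717816 16.55
```

>>> {"op": "apply_moves", "data": {
  "plan": [
    [[-0.01,0,0,0,0,0,0],[-0.02,0,0,0,0,0,0],[-0.02,0,0,0,0,0,0]]
  ]
}}

```text
time_s: 16.85
tool_pos: [0.5533, -0.0659, 0.0828]
ee_rot: [0.976, -0.043, 0.139, -0.162]
force: [2.1, 0.9, 0.3]
gripper_width: -0.0002
grasp_force: 0.7
```

```bash
python3 - <<'E'
from h import *
where()
E
```

```text
tray xyz mm [144.2  40.2   7. ] f [ 2.   1.1 -0.6] -0.00015203122945638413 0.6949131712917733 16.85
```

>>> {"op": "apply_moves", "data": {
  "plan": [
    [[-0.01,0,0,0,0,0,0],[-0.02,0,0,0,0,0,0],[-0.02,0,0,0,0,0,0]]
  ]
}}

```text
time_s: 17.15
tool_pos: [0.5528, -0.0659, 0.0828]
ee_rot: [0.976, -0.043, 0.139, -0.162]
force: [3.5, 2.0, 1.2]
gripper_width: 0.0002
grasp_force: 1.8
```

```bash
python3 - <<'E'
from h import *
where()
st=state(); s=snap('wrist','wr5'); P=wcloud(s,st,np.ones((420,560),bool)); im=s['image'][s['depth']>0].astype(int)
k=(abs(P[:,2]-17)<5)&(P[:,1]>3)&(P[:,1]<47)&(P[:,0]>100)&(P[:,0]<185)&(im[:,0]-im[:,2]>25); print(k.sum(), np.percentile(P[k],[2,50,98],axis=0) if k.any() else '')
s=snap('side','side2')
a=s['image'][170:240,240:350,::-1]; cv2.imwrite('pics/side2c.png',cv2.resize(a,None,fx=7,fy=7,interpolation=cv2.INTER_CUBIC))
E
```

```text
tray xyz mm [143.8  40.2   7.1] f [ 3.4  2.4 -0.5] 0.0002217940917789724 1.7830651008262066 17.15
59 [[131.85583388  11.31344256  12.27011957]
 [132.78622704  13.88255075  16.98423741]
 [133.67785108  18.45323308  18.97686728]]
```

View pics/side2c.png

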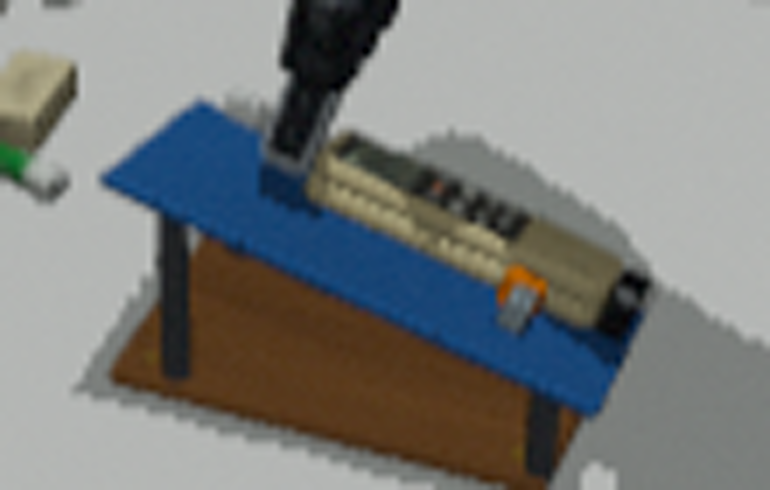

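>>> {"op": "apply_moves", "data": {
  "plan": [
    [[-0.01,0,0,0,0,0,0],[-0.01,0,0,0,0,0,0],[-0.01,0,0,0,0,0,0]]
  ]
}}

```text
time_s: 17.55
tool_pos: [0.5528, -0.066, 0.0829]
ee_rot: [0.976, -0.043, 0.14, -0.162]
force: [6.0, 1.9, 1.3]
gripper_width: 0.0001
grasp_force: 2.8
```

```bash
python3 - <<'E'
from h import *
where()
E
```

```text
tray xyz mm [143.7  40.2   7.3] f [ 5.8  2.4 -1.1] 5.3904743210095244e-05 2.794594594161026 17.55
```

Force rises to about 6 N with no further motion, so the remote is firmly at the stop. Retreat uphill, then up.

>>> {"op": "apply_moves", "data": {
  "plan": [
    [[0.1,0,0,0,0,0,0],[0.4,0,0,0,0,0,0],[0.8,0,-0.2,0,0,0,0],[0.8,0,-1.0,0,0,0,0],[0.6,0,-2.0,0,0,0,0],[0.4,0,-3.0,0,0,0,0],[0.0,0,-3.4,0,0,0,0],[-0.4,0,-3.4,0,0,0,0]]
  ]
}}

```text
time_s: 18.35
tool_pos: [0.4976, -0.1063, 0.2038]
ee_rot: [0.976, -0.043, 0.14, -0.161]
force: [-0.1, 0.4, -0.6]
gripper_width: 0.0001
grasp_force: 0.0
```

```bash
python3 - <<'E'
from h import *
remote('wr6'); where()
E
```

```text
wrist remote 0.74 3320 z [17.4 19.2 20.6] ((87.67887115478516, 25.785053253173828), (49.1206169128418, 91.810791015625), 89.35588073730469) x 41.51913220034537 133.59130279252545
tray xyz mm [126.7  39.8 143. ] f [ 0.2 -0.5  0.5] -0.000117284130298305 0.0 18.5
```

View pics/wr6.png

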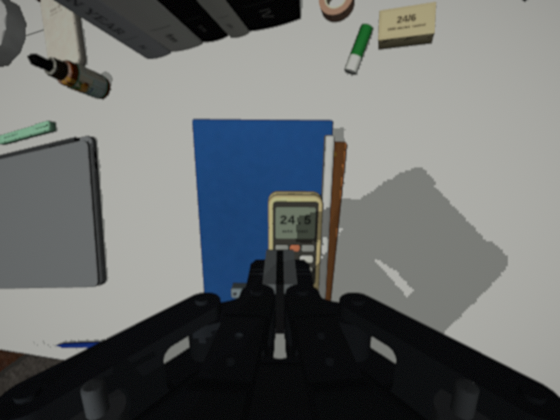

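```bash
python3 -c "
from bench import job; print(job.job_done())"
```

```text
the job is handed in; nothing more can be done
None
```

The remote slid down to rest on the rail at the roller, was pushed past it and home against the black stop with about 6 N at the end, and stayed there after the arm backed off; the job is handed in, with no verdict returned.

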